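Weigh the glass bowl on a hand-held hanging scale

TASK

Weigh the dark glass bowl with the hanging scale: take the scale by its blue grip out of its wooden stand, catch the middle of the bowl's wire handle in the scale's hook, and raise the bowl about 5 cm off its trivet so that it hangs level from the hook. Finish while still holding the scale up, with the bowl hanging still so that the weight could be read. Touch the bowl only with the scale, never with the hand, do not tip it over, and leave the trivet, the mug and the two jars where they are.

Things in the scene. Friction and masses are not known exactly. Their poses are not given: they have to be found in the camera images.
- scale: Loose hanging scale, 250 g, 150 mm tall, upright in its stand. Origin: lowest point of the hook, on the scale's vertical centre line; z up. From below: steel hook (z 0 to 62 mm), white body 36 x 56 x 38 mm (x, y, z; up to z 100 mm) with a green display on its -x face, steel neck 18 mm thick, blue grip (z 114 to 150 mm).
- grip (a point): Centre of the scale's blue grip block, 46 x 24 x 36 mm (x, y, z), 132 mm above the scale's origin on its centre line; axes as the scale's. Pinch it from above across its 24 mm, fingers closing along the scale's y; a grip of 60 N holds firmly.
- hook_seat (a point): Lowest point of the hook's inner curve, where a hung handle rests: 8 mm above the scale's origin, straight under the grip; axes as the scale's. Hook: 8 mm round wire in the scale's xz plane, back bulging to x = -27 mm, free tip at x = +24 mm, its top 18 mm above the seat. Its mouth opens to the scale's +x, 36 mm high between the tip and the body's underside.
- stand: Fixed light wood stand, base 90 x 100 mm, 89 mm tall, origin at the centre of its underside. The scale's body rests on two cheeks (tops 79 mm high; the hook hangs between them) inside 10 mm lips with 2 mm play: draw the scale straight up by 80 mm to clear it. Scale and stand have the same yaw at the start, their x within 0.45 rad of world +x.
- bowl: Dark glass bowl, about 0.46 kg (varies), 165 mm across, rim 71 mm high, origin at the centre of its underside, z up, standing on the trivet. A thin wire handle 5 mm thick, rigid and upright, arches over the bowl in the bowl's yz plane, from rim to rim (y = -80 to +80 mm), its top 135 mm above the origin. The bowl's x lies within 0.65 rad of world +x.
- bail_top (a point): Middle of the wire handle's top (centre of the wire), 132 mm above the bowl's origin and 61 mm above the rim; axes as the bowl's. To hook it from the robot's side, turn the scale's x along the bowl's x, bring the hook's seat about 33 mm below this point, move along +x until the seat is under it, then raise. The bowl swings freely on the hook; raise it slowly.
- trivet: Round black iron trivet under the bowl, loose, 151 mm across, top 15 mm above its origin (centre of its underside). To be left where it is. (Wall cabinets hang from z = 0.42 m, beyond about x = 0.62 m: keep the wrist clear of them, carrying things sideways near x = 0.47 m.)
- mug: Striped mug, 78 x 116 x 101 mm, loose, origin at the centre of its underside; to be left alone.
- jam_jar: Jam jar with a yellow cap, 71 mm across, 110 mm tall, loose, origin at the centre of its underside; to be left alone.
- spice_jar: Spice jar with a red cap, 45 mm across, 106 mm tall, loose, origin at the centre of its underside; to be left alone.
Things that resemble listed ones, but are neither listed nor needed, are in the scene too. There is more than one size of the trivet; the one meant has the size given above.

How it is judged:
By the outcome, as a careful person would: the job done as asked, in the order asked, and still so for the second after the job is handed in, while the arm keeps its last pose, push and grip.
It also fails if it takes over 72 s, if anything falls off the work surface, if the arm or the gripper's body presses on something with over 40 N, if the wrist force passes 120 N, or if a joint passes its speed limit or range.

ROBOT

A 6-joint arm with a two-finger parallel gripper is mounted at the origin on a cart in front of the work surface, level with it; the furniture and walls round the work are solid. World frame = base frame: x ahead of the robot, y to its left, z up, the work surface at z = 0. Lengths are in m, angles in rad, forces in N, time in s.
With the tool pointing down it reaches from about 0.325 to 0.775 m from the base axis. Payload 5.5 kg.
Tool frame: the origin (TCP) lies on the centre line of the jaws, within the pads' length; the fingertips stand 8 mm ahead of it and the grasp point (between the pads) lies 11 mm behind it; z points along the fingers, y is the line along which they close (so a half turn about z gives the same grasp; the last joint's range is limited). The gripper opens to 85 mm and grips with 20 to 120 N. Pads are 22 mm wide; open, the fingers measure 114 mm over their backs; the gripper's body (76 mm by 85 mm) begins 54 mm behind the grasp point. The pads swing forward as they close: fully open they stand 13 mm farther back than shut.
Start: joints at [1.126, 0.091, 1.231, -0, 1.82, -0.057], TCP at [0.227, 0.555, 0.239] pointing down, gripper open.
Joint ranges: [-2.87, 2.87], [-0.86, 2.18], [0.17, 2.46], [-1.51, 4.65], [0.06, 2.69], [-2.65, 2.65]. Speed limits (rad/s): [2.57, 2.57, 3.01, 3.14, 3.14, 3.14].

INTERFACE

Orientations are given as a rotation vector (axis times angle).
In Python, from plant import env, solve_ik, monitor, capture, order gives the robot as it stands. The module is installed in compiled form; this text tells all that it offers. Calls block until the motion is done:
- env.move_ptp(position, orientation): joint-space move of the TCP to a pose.
- env.move_straight(position, vel=0.15, rot=None, until_force=None): straight line of the TCP; rot=None keeps the orientation; vel is the mean speed in m/s. With until_force (N) it stops when the force on the tool has changed by that much, and returns True; else False.
- env.move_joints(angles): joint-space move.
- env.let_go() and env.clamp(grasp_force=None): open the fingers fully, or close them until they stop; grasp_force is the grip in N (None keeps the last).
- env.sleep(seconds).
- solve_ik(position, orientation): joint angles nearest the present ones, or None.
- monitor.read_state(): the state.
- capture(name): name is "scene" or "top" or "wrist"; returns a dict with "image" (400x640x3 uint8, blue, green, red), "depth" (400x640 float32, m along the optical axis (not along the pixel's ray), 0 where there is no reading), "fovy" (degrees; the focal length in pixels is half the picture's height over the tangent of half this angle, whatever the lens; pixels are square), "cx", "cy" (the principal point, pixels), "R" (3x3) and "t" (3): a world point X has camera coordinates R X + t. Camera axes: x right, y down, z forward; pixel columns grow to the right and rows downward; lengths in m; the calibration is good to about 2 mm. A picture is of the moment at which its call begins.
A pose or a line that the arm cannot do raises env.MotionError and nothing moves.
- order.job_done(): hands the job in; it is judged then, once.
The state is a dict: "clock": time; "joint_pos": joint angles; "joint_velocities": joint speeds; "effort": joint torques, N m; "tool_pos": TCP position; "ee_rot": TCP orientation; "force": force on the tool from outside, world axes, zero at the start; "wrist_torque": the same for the moment, N m; "opening": finger opening in m; "grip_force": force on a finger pad.
Only numpy, scipy, OpenCV 4.12 (cv2) and the standard library are available. Lean on these libraries where they do the work, as an engineer would, in place of code of your own. Each camera call takes 0.05 s, during which the arm holds its last target. There are 200 camera calls.

## Working session

There is one attempt and no reset: what is moved stays moved. The work goes in short steps, each a Python script; the robot and the scene stay as the last script left them, time stands still between calls to the robot, and variables do not carry over. Pictures are saved under pics/ and viewed, at most 10 in all, crops included, and the job is handed in when it is done.

```bash
mkdir -p pics; cat > h.py <<'E'
import numpy as np, cv2
from plant import env, solve_ik, monitor, capture, order
def snap(n,f=None):
    c=capture(n)
    if f: cv2.imwrite('pics/'+f,c['image'])
    np.savez('/tmp/%s.npz'%(f or n),**c)
    return c
def load(f): return dict(np.load('/tmp/%s.npz'%f))
def foc(c): return 200/np.tan(np.radians(float(c['fovy']))/2)
def cloud(c):
    f=foc(c); v,u=np.mgrid[0:400,0:640]; d=c['depth']
    P=np.stack([(u-c['cx'])/f*d,(v-c['cy'])/f*d,d],-1)
    return (P-c['t'])@c['R']      # world
def ray(c,u,v):
    d=np.array([(u-c['cx'])/foc(c),(v-c['cy'])/foc(c),1.])@c['R']
    return -c['R'].T@c['t'], d
def onplane(c,u,v,z):
    o,d=ray(c,u,v); return o+d*(z-o[2])/d[2]
def proj(c,X):
    p=c['R']@np.asarray(X)+c['t']; return p[:2]/p[2]*foc(c)+[c['cx'],c['cy']]
E
python3 - <<'E'
from h import *
a=snap('scene','scene1.png');b=snap('top','top1.png')
for c in(a,b): print(c['fovy'],c['cx'],c['cy'],-c['R'].T@c['t'],c['R'][2])
print(monitor.read_state())
E
```

```text
42.2003749550924 321.55677783338916 193.1312872264589 [-0.52509509 -0.34582024  1.31472582] [ 0.64683728  0.14842474 -0.7480452 ]
46.846906326596816 320.0410506532531 206.08834450374874 [ 0.37517945 -0.09381845  1.34222849] [ 0.08243531  0.00283244 -0.99659239]
{'clock': 0.1, 'joint_pos': array([ 1.12628787e+00,  9.17886811e-02,  1.23180541e+00,  4.48196624e-06,
        1.81982074e+00, -5.67387672e-02]), 'joint_velocities': array([-0.00022725, -0.00134565, -0.00118195, -0.00140716,  0.00145551,
        0.00141235]), 'effort': array([ 3.02170993e-03, -4.60214245e+01, -4.19220114e+01,  1.47214528e-04,
        1.05467750e-02,  2.82273635e-05]), 'tool_pos': array([0.22678616, 0.555212  , 0.23823833]), 'ee_rot': array([-6.05208357e-01, -3.08228063e+00,  2.77074773e-03]), 'force': array([-0.18801604, -0.17077532, -0.1878226 ]), 'wrist_torque': array([0.00242192, 0.00243488, 0.02747494]), 'grip_force': 0.0, 'opening': 0.0851435631899009}
```

View pics/scene1.png

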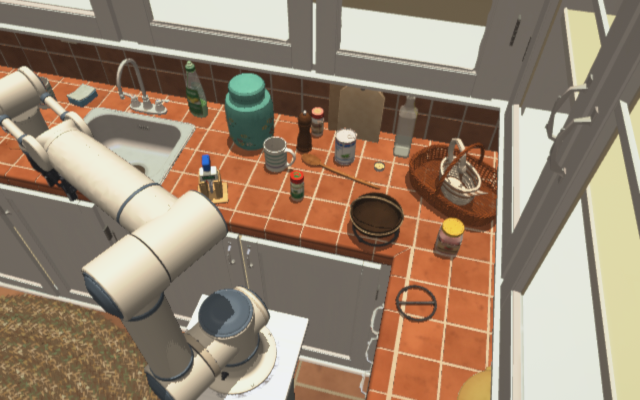

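View pics/top1.png

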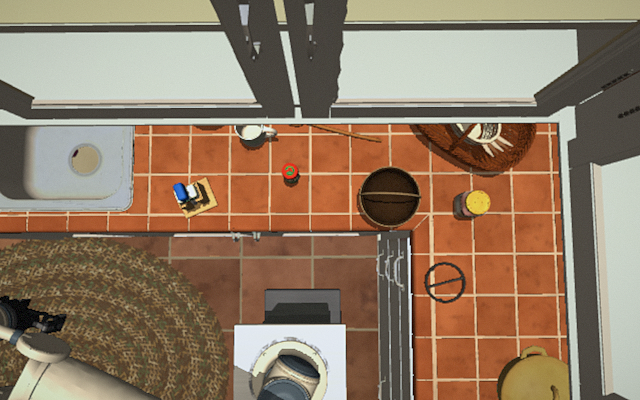

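The scene picture shows the scale in its stand at (207,180), the bowl on a trivet at (375,215), and a bare second trivet at (415,303). The top picture shows the scale at (190,195), the bowl at (390,197), the jam jar at (473,204), the spice jar at (290,173) and the mug at (250,133). Only one scale and one wire-handled bowl are visible. Next I'll confirm them in enlarged crops and take first measurements.

```bash
python3 - <<'E'
from h import *
a=load('scene1.png');b=load('top1.png')
r=lambda c,u0,u1,v0,v1:cv2.resize(c['image'][v0:v1,u0:u1],(400,300),interpolation=cv2.INTER_CUBIC)
cv2.imwrite('pics/crops1.png',np.vstack([np.hstack([r(a,167,247,150,210),r(a,335,415,185,245)]),np.hstack([r(b,152,232,165,225),r(b,350,430,167,227)])]))
for c,n in((a,'s'),(b,'t')):
    h=cv2.cvtColor(c['image'],cv2.COLOR_BGR2HSV); m=cv2.inRange(h,(105,150,60),(130,255,255)); P=cloud(c)
    m[:,:150]=0;m[:,260:]=0
    v,u=np.where(m>0); p=P[v,u]; ok=(p[:,2]>.1)
    print(n,len(u),u.mean(),v.mean(),np.median(p[ok],0),p[ok].min(0),p[ok].max(0))
    t=p[p[:,2]>np.percentile(p[:,2],95)-.004]; print('top',t.mean(0),len(t),cv2.minAreaRect(t[:,:2].astype('f4')*1000))
# bowl in top: points z>.1 near
P=cloud(b); s=P[167:227,350:430].reshape(-1,3); q=s[(s[:,2]>.1)]; print(len(q),q[:,2].max()); 
print(np.round(q[np.argsort(q[:,1])][::max(1,len(q)//25)],3))
rim=s[(s[:,2]>.075)&(s[:,2]<.09)]; print('rim',rim.min(0),rim.max(0),len(rim))
E
```

```text
s 90 205.4777777777778 162.0888888888889 [0.5046275  0.2649833  0.16369263] [0.48872115 0.25092082 0.14159632] [0.5354361  0.28304371 0.17180816]
top [0.51352538 0.26829608 0.1662519 ] 41 ((510.90838623046875, 268.36798095703125), (41.56129837036133, 18.72402572631836), 20.932546615600586)
t 147 179.85034013605443 191.24489795918367 [0.51258737 0.26856379 0.1665331 ] [ 0.37517945 -0.09381845  0.15972159] [0.53474723 0.28590056 1.34222849]
top [0.5051788  0.25146741 0.22594135] 62 ((438.6638488769531, 99.50312805175781), (405.552001953125, 33.787437438964844), 67.05802917480469)
133 1.342228492683815
[[ 0.501 -0.363  0.101]
 [ 0.505 -0.352  0.117]
 [ 0.501 -0.344  0.13 ]
 [ 0.503 -0.336  0.131]
 [ 0.505 -0.326  0.139]
 [ 0.505 -0.32   0.144]
 [ 0.505 -0.312  0.145]
 [ 0.504 -0.306  0.147]
 [ 0.504 -0.299  0.147]
 [ 0.505 -0.294  0.146]
 [ 0.507 -0.285  0.15 ]
 [ 0.507 -0.28   0.152]
 [ 0.507 -0.273  0.147]
 [ 0.507 -0.267  0.15 ]
 [ 0.505 -0.26   0.146]
 [ 0.507 -0.254  0.15 ]
 [ 0.508 -0.247  0.143]
 [ 0.508 -0.24   0.139]
 [ 0.507 -0.233  0.131]
 [ 0.507 -0.228  0.131]
 [ 0.507 -0.22   0.124]
 [ 0.511 -0.216  0.118]
 [ 0.512 -0.208  0.11 ]
 [ 0.375 -0.094  1.342]
 [ 0.375 -0.094  1.342]
 [ 0.375 -0.094  1.342]
 [ 0.375 -0.094  1.342]]
rim [ 0.42389805 -0.36622769  0.07500754] [ 0.58778289 -0.19949831  0.08976796] 626
```

View pics/crops1.png

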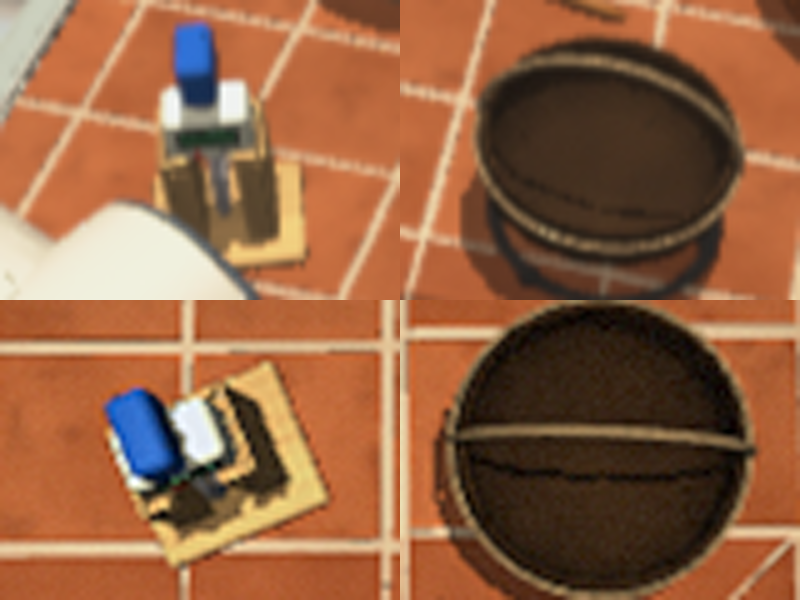

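The crops confirm both targets. The blue-gripped scale sits in its wooden stand with its display facing the robot, and the bowl has a wire arch along about y and stands on the larger trivet. Depth gives a grip top of z≈0.166 (expected 0.167) and a bail top of z≈0.148 (expected 0.147). I'll refine both with the wrist camera from two places each.

```bash
cat >> h.py <<'E'
from scipy.spatial.transform import Rotation as Ro
def down(yaw,flip=1):   # tool y along flip*(scale y), z down
    y=flip*np.array([-np.sin(yaw),np.cos(yaw),0]); z=np.array([0,0,-1.])
    return Ro.from_matrix(np.c_[np.cross(y,z),y,z]).as_rotvec()
E
python3 - <<'E'
from h import *
s=monitor.read_state(); print(Ro.from_rotvec(s['ee_rot']).as_matrix().round(2))
for f in(1,-1):
    for p,y in(([.49,.268,.3],.37),([.44,-.28,.3],-.07)):
        q=solve_ik(p,down(y,f)); print(f,None if q is None else np.round(q,2))
E
```

```text
[[-0.93  0.38 -0.  ]
 [ 0.38  0.93 -0.  ]
 [ 0.   -0.   -1.  ]]
1 [ 0.44  0.    1.22  0.    1.93 -1.5 ]
1 [-0.63 -0.1   1.31  0.    1.93 -2.13]
-1 [ 0.44  0.    1.22 -0.    1.93  1.64]
-1 [-0.63 -0.1   1.31 -0.    1.93  1.01]
```

```bash
python3 - <<'E'
from h import *
def blue(c):
    h=cv2.cvtColor(c['image'],cv2.COLOR_BGR2HSV); m=cv2.inRange(h,(105,150,60),(130,255,255)); P=cloud(c)
    z=P[...,2]; t=(m>0)&(z>.160)&(z<.175); v,u=np.where(t)
    print('blue',len(u),P[t].mean(0) if len(u) else '',cv2.minAreaRect((P[t][:,:2]*1000).astype('f4')) if len(u)>5 else '', u.mean(),v.mean())
env.move_ptp([.49,.268,.32],down(.37,-1))
c=snap('wrist','w1.png'); print(-c['R'].T@c['t'],c['R'][2],c['fovy']); blue(c)
env.move_straight([.46,.24,.32]); c2=snap('wrist','w2.png'); blue(c2)
cv2.imwrite('pics/w12.png',np.hstack([cv2.resize(c['image'],(400,250)),cv2.resize(c2['image'],(400,250))]))
print(monitor.read_state()['clock'])
E
```

```text
[0.56450029 0.29810723 0.45339853] [-0.29354595 -0.11477962 -0.94902919] 64.13781449566213
blue 534 [0.51279238 0.27314011 0.16609376] ((513.9798583984375, 272.36358642578125), (33.13478088378906, 19.355138778686523), 21.060068130493164) 321.32022471910113 160.21535580524343
blue 76 [0.49893968 0.26915852 0.16607224] ((500.7975769042969, 269.3647155761719), (10.371232986450195, 16.002147674560547), 29.82764434814453) 302.7631578947368 134.23684210526315
2.125
```

View pics/w12.png

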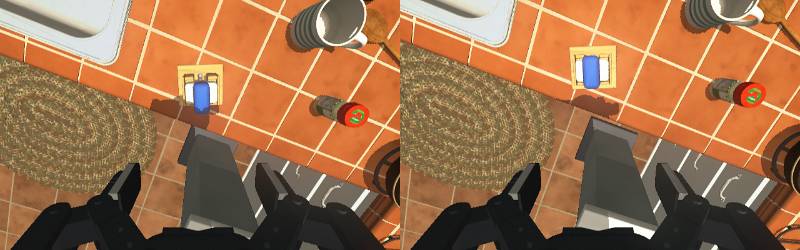

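The wrist pictures show the blue grip at about (201,95) and (591,72) in the half-size pair, upright over the white body, with the stand square to it. My mask is cutting the top face, so I'll loosen it and triangulate.

```bash
python3 - <<'E'
from h import *
R=[]
for n in('w1.png','w2.png','top1.png','scene1.png'):
    c=load(n); im=c['image']; h=cv2.cvtColor(im,cv2.COLOR_BGR2HSV); m=cv2.inRange(h,(100,80,40),(135,255,255)); P=cloud(c)
    near=np.linalg.norm(P[...,:2]-[.512,.269],axis=-1)<.05; m=(m>0)&near
    z=P[...,2]; print(n,m.sum(),np.percentile(z[m],[2,20,50,80,98]).round(4))
    t=m&(z>.161)&(z<.172); 
    r=cv2.minAreaRect((P[t][:,:2]*1000).astype('f4')); print('  top',t.sum(),P[t].mean(0).round(4),np.round(r[0],1),np.round(r[1],1),round(r[2],1))
    v,u=np.where(t); R.append((c,*np.round((np.array(cv2.minAreaRect(np.c_[u,v].astype('f4'))[0])),2)))
    # stand by light-wood colour, base plane
    w=cv2.inRange(h,(15,60,120),(28,200,255))>0; w&=(np.linalg.norm(P[...,:2]-[.512,.269],axis=-1)<.08)&(P[...,2]<.03)&(P[...,2]>.004)
    if w.sum()>20:
        r=cv2.minAreaRect((P[w][:,:2]*1000).astype('f4')); print('  stand',w.sum(),np.round(r[0],1),np.round(r[1],1),round(r[2],1),np.median(P[w][:,2]))
A=np.zeros((3,3));B=np.zeros(3)
for c,u,v in R:
    o,d=ray(c,u,v); d/=np.linalg.norm(d); M=np.eye(3)-np.outer(d,d); A+=M;B+=M@o
X=np.linalg.solve(A,B); print('tri',X,[np.round(proj(c,X)-[u,v],1) for c,u,v in R])
E
```

```text
w1.png 1140 [0.1611 0.1645 0.1658 0.1666 0.1674]
  top 1118 [0.5158 0.2733 0.1655] [515.1 273. ] [43.4 23.1] 24.8
  stand 1794 [514.2 272.9] [89.2 99.5] 23.5 0.007198118550305332
w2.png 1295 [0.1617 0.1645 0.1657 0.1665 0.1678]
  top 1272 [0.5152 0.2729 0.1655] [514.6 272.7] [44.3 23.1] 23.9
  stand 1846 [513.7 273. ] [89.4 98.1] 22.9 0.007236241969573904
top1.png 165 [0.1505 0.1633 0.1661 0.1687 0.1714]
  top 144 [0.5117 0.2688 0.1665] [512.1 270. ] [44.8 23.7] 24.8
  stand 367 [516.1 272.3] [102.4 104.1] 27.8 0.008620910333622034
scene1.png 114 [0.1401 0.1529 0.1626 0.1664 0.1685]
  top 69 [0.5121 0.2689 0.1651] [513.  269.4] [49.2 21.7] 26.7
  stand 183 [511.9 265.9] [93.2 94.8] 27.3 0.007584323624612783
tri [0.51451793 0.27170772 0.15765236] [array([1. , 0.4]), array([1.1, 0.8]), array([-0.1, -0.7]), array([-0.7,  0.3])]
```

Grip measured at (0.5145, 0.2725), top z 0.1655, yaw 0.412. The size (44 x 23 mm) and the stand rectangle (89 x 99 mm, same centre and yaw) both agree. Next, the bowl.

```bash
cat > bowl.py <<'E'
from h import *
def bail(c,zmin=.10,cen=(.507,-.28)):
    P=cloud(c); d=c['depth']
    near=(d>0)&(np.linalg.norm(P[...,:2]-cen,axis=-1)<.1)
    k=near&(P[...,2]>zmin)&(P[...,2]<.165); p=P[k]
    (vx,vy,x0,y0)=cv2.fitLine((p[:,:2]).astype('f4'),cv2.DIST_HUBER,0,.001,.001).ravel()
    if vy<0: vx,vy=-vx,-vy
    rim=P[near&(P[...,2]>.078)&(P[...,2]<.092)]
    cc,r=cv2.minEnclosingCircle((rim[:,:2]*1000).astype('f4'))
    hi=p[p[:,2]>np.percentile(p[:,2],70)]
    print('bail n',len(p),'yaw',np.arctan2(-vx,vy),'zmax',np.percentile(p[:,2],[50,90,98]).round(4),'rim',np.round(cc,1),round(r,1),
     'y ends',p[:,1].min().round(4),p[:,1].max().round(4),'line x at cen y',x0+vx/vy*(cc[1]/1000-y0),'top y',hi[:,1].mean())
E
python3 - <<'E'
from bowl import *
env.move_ptp([.45,-.28,.34],down(-.07,-1)); c=snap('wrist','b1.png'); bail(c)
env.move_straight([.42,-.25,.34]); c2=snap('wrist','b2.png'); bail(c2)
bail(load('top1.png')); print(monitor.read_state()['clock'])
cv2.imwrite('pics/b12.png',np.hstack([cv2.resize(c['image'],(400,250)),cv2.resize(c2['image'],(400,250))]))
E
```

```text
bail n 717 yaw -0.052549556 zmax [0.1416 0.1477 0.1489] rim [ 509.4 -281.6] 81.7 y ends -0.3605 -0.2012 line x at cen y 0.5085526 top y -0.2811457329622247
bail n 810 yaw -0.05330046 zmax [0.1414 0.1476 0.1487] rim [ 509.  -281.1] 83.2 y ends -0.3611 -0.2014 line x at cen y 0.5082892 top y -0.28127476177204347
bail n 115 yaw -0.053189352 zmax [0.1408 0.149  0.1513] rim [ 505.7 -283.1] 84.2 y ends -0.3631 -0.2038 line x at cen y 0.505593 top y -0.28247913281851567
4.5417
```

View pics/b12.png

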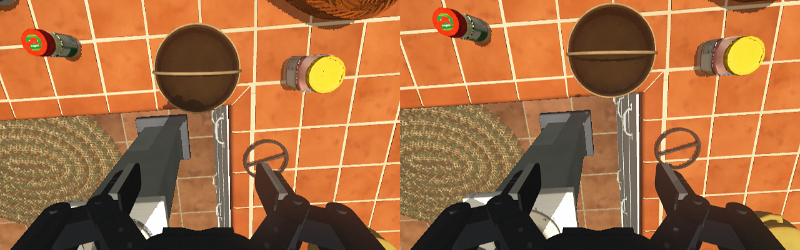

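The wrist views show the bail across the bowl at (197,72) and (612,53) in the half-size pair. From both views the bail middle is (0.5085, -0.2814), its wire top z≈0.149 (centre ≈0.147), and yaw -0.053, centred on the rim circle (radius 82). Now the grasp.

```bash
python3 - <<'E'
from h import *
o=down(.412,-1); g=np.array([.5145,.2725])
env.move_ptp([*g,.26],o); env.move_straight([*g,.18],vel=.15)
print(env.move_straight([*g,.138],vel=.05,until_force=8))
env.clamp(60); s=monitor.read_state(); print(s['opening'],s['grip_force'],s['tool_pos'],s['force'],s['wrist_torque'])
env.move_straight([*g,.25],vel=.06); env.sleep(.3)
s=monitor.read_state(); print(s['opening'],s['grip_force'],s['tool_pos'],s['force'],s['wrist_torque'],s['clock'])
env.move_straight([.47,.2725,.30],vel=.15)
c=snap('wrist','g1.png'); a=snap('scene','g2.png');t=snap('top','g3.png')
u,v=proj(a,[.47,.27,.22]).astype(int);u2,v2=proj(t,[.47,.27,.22]).astype(int)
f=lambda i,u,v:cv2.resize(i[max(0,v-45):v+45,max(0,u-60):u+60],(400,300))
cv2.imwrite('pics/g.png',np.vstack([np.hstack([f(a['image'],u,v),f(t['image'],u2,v2)]),np.hstack([cv2.resize(c['image'],(400,250))]*2)]))
E
```

```text
False
0.02347216371074792 59.27374720573425 [0.51464567 0.27245146 0.13818026] [-0.33659489  0.12134449  0.50802615] [-0.0993072  -0.06861849 -0.01179099]
0.023165537311955257 58.75371873378754 [0.5144674  0.2725067  0.24992145] [ 0.0236447  -0.09338309 -1.12545304] [ 0.01643659 -0.01090081 -0.01155971] 11.0667
```

View pics/g.png

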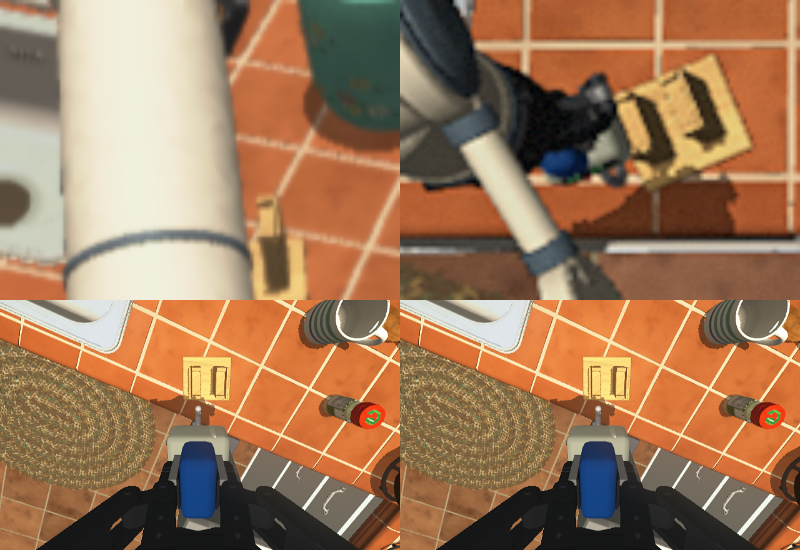

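The scale is held: opening 23 mm, grip 59 N. The wrist view shows the body square between the fingers, and the hook tip at (197,410) of the composite points away from the robot (+x). I'll carry it to the pre-hook pose and measure the hook tip against the bail.

```bash
python3 - <<'E'
from bowl import *
yaw=-.053; ex=np.array([np.cos(yaw),np.sin(yaw)]); b=np.array([.5085,-.2814])
o=down(yaw,-1)
env.move_ptp([*(b-.10*ex),.29],o); env.move_straight([*(b-.10*ex),.2265],vel=.1); env.sleep(.2)
s=monitor.read_state(); print(s['opening'],s['grip_force'],s['tool_pos'],s['clock'])
c=snap('wrist','p1.png'); P=cloud(c); ok=c['depth']>0
L=(P[...,:2]-s['tool_pos'][:2])@np.c_[ex,[-ex[1],ex[0]]]
k=ok&(L[...,0]>.019)&(L[...,0]<.045)&(abs(L[...,1])<.02)&(P[...,2]>.11)&(P[...,2]<.15)
print('hook tip n',k.sum(),'local mean',L[k].mean(0),'max x',L[k][:,0].max(),'ztop',np.percentile(P[k][:,2],95),'expect',.113+.018)
g=ok&(abs(L[...,0])<.03)&(abs(L[...,1])<.02)&(P[...,2]>.24)&(P[...,2]<.27)
print('grip top',np.percentile(P[g][:,2],[50,90]) if g.any() else None,'expect',.2265+.0285)
bd=ok&(L[...,0]>.005)&(abs(L[...,1])<.035)&(L[...,0]<.03)&(P[...,2]>.19)&(P[...,2]<.212)
print('body top',bd.sum(),P[bd][:,2].mean() if bd.any() else '',cv2.minAreaRect((L[bd]*1000).astype('f4')) if bd.sum()>5 else '')
bail(c)
E
```

```text
0.023141936528343694 58.766507506370544 [ 0.40891795 -0.2763001   0.22749036] 14.7917
hook tip n 99 local mean [ 0.02394485 -0.00026741] max x 0.0277294980480874 ztop 0.13171570998281393 expect 0.131
grip top [0.25492602 0.2611393 ] expect 0.255
body top 2389 0.20167092444122747 ((11.707324981689453, 0.07952117919921875), (56.11505889892578, 13.38217544555664), 89.99878692626953)
bail n 2120 yaw -0.077194765 zmax [0.1404 0.1475 0.1487] rim [ 506.4 -280.8] 81.5 y ends -0.3601 -0.2016 line x at cen y 0.5085606 top y -0.2815753385953134
```

```bash
python3 - <<'E'
from h import *
c=load('p1.png'); cv2.imwrite('pics/p.png',c['image'])
E
```

```text
(no output)
```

View pics/p.png

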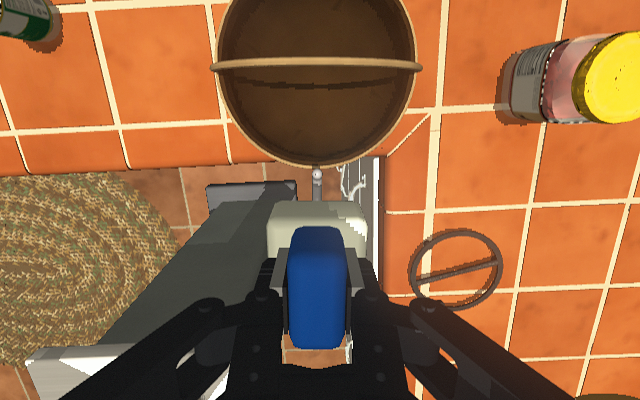

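The hook tip at (317,174) lines up with the bail middle at (317,63). The measured tip height is 0.1317 (expected 0.131) and the body is square to the tool. Hooking now, guarded.

```bash
python3 - <<'E'
from bowl import *
yaw=-.053; ex=np.array([np.cos(yaw),np.sin(yaw)]); b=np.array([.5085,-.2814])
def st(n): s=monitor.read_state(); print(n,s['tool_pos'].round(4),s['force'].round(2),s['wrist_torque'].round(3),round(s['clock'],2)); return s
hit=env.move_straight([*b,.2265],vel=.04,until_force=4); st('in %s'%hit)
if not hit:
    hit=env.move_straight([*b,.2665],vel=.015,until_force=2.); st('up %s'%hit)
env.sleep(.3); st('rest')
c=snap('wrist','k1.png'); cv2.imwrite('pics/k.png',c['image'])
E
```

```text
in False [ 0.5084 -0.2814  0.2266] [ 0.38 -0.67 -1.88] [-0.016  0.039  0.027] 17.49
up True [ 0.5083 -0.2813  0.2571] [-0.13 -0.59 -1.77] [-0.005  0.03   0.019] 19.37
rest [ 0.5081 -0.2811  0.2557] [-0.72  1.36 -2.53] [-0.007 -0.068 -0.014] 19.67
```

View pics/k.png

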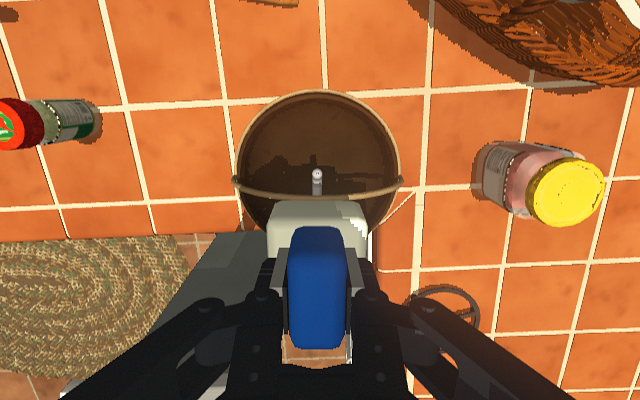

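The bail now passes behind the hook tip at (317,175) and under the body, inside the hook. Contact came at TCP z 0.257, as predicted. Raising slowly.

```bash
python3 - <<'E'
from bowl import *
b=np.array([.5085,-.2814])
def st(n): s=monitor.read_state(); print(n,s['tool_pos'].round(4),s['force'].round(2),s['wrist_torque'].round(3),round(s['opening'],4),round(s['clock'],2)); return s
for z,v in((.262,.006),(.275,.01),(.309,.012)):
    env.move_straight([*b,z],vel=v); st(z)
for i in range(3): env.sleep(1.5); st('hang')
s=st('end')
for n in('scene','top','wrist'):
    c=snap(n,'l_%s.png'%n)
    P=cloud(c); ok=(c['depth']>0)&(np.linalg.norm(P[...,:2]-b,axis=-1)<.11)&(P[...,2]>.115)&(P[...,2]<.15)
    p=P[ok]; d=np.linalg.norm(p[:,:2]-p[:,:2].mean(0),axis=1); r=p[(d>.076)]
    if len(r)>20:
        k,*_=np.linalg.lstsq(np.c_[r[:,:2]-b,np.ones(len(r))],r[:,2],rcond=None); print(n,len(r),'rim plane slope',k)
a=load('l_scene.png')['image'];w=load('l_wrist.png')['image'];t=load('l_top.png')['image']
f=lambda i,u,v:cv2.resize(i[v-45:v+45,u-60:u+60],(400,300))
cv2.imwrite('pics/l.png',np.vstack([np.hstack([f(a,375,205),f(t,390,197)]),np.hstack([cv2.resize(w,(400,250)),cv2.resize(a,(400,250))])]))
E
```

```text
0.262 [ 0.5085 -0.2814  0.2619] [ 0.54  0.29 -7.63] [-0.008 -0.034  0.018] 0.0232 20.83
0.275 [ 0.5085 -0.2814  0.2749] [-0.15  1.05 -7.53] [-0.024  0.028 -0.032] 0.0239 22.28
0.309 [ 0.5085 -0.2814  0.309 ] [-0.01 -0.1  -6.95] [-0.041  0.007  0.041] 0.0237 25.27
hang [ 0.5085 -0.2814  0.309 ] [-0.68 -0.32 -7.49] [-0.01   0.019 -0.071] 0.0233 26.77
hang [ 0.5085 -0.2814  0.309 ] [-0.07  0.24 -6.7 ] [ 0.039  0.029 -0.061] 0.0236 28.27
hang [ 0.5085 -0.2814  0.309 ] [ 0.05 -0.96 -7.36] [ 0.008  0.022 -0.026] 0.0233 29.77
end [ 0.5085 -0.2814  0.309 ] [ 0.05 -0.96 -7.36] [ 0.008  0.022 -0.026] 0.0233 29.77
scene 289 rim plane slope [ 0.00122412 -0.0082546   0.13030242]
top 249 rim plane slope [ 0.04812953 -0.03314946  0.13122128]
wrist 1541 rim plane slope [0.0220137  0.00013157 0.13129406]
```

View pics/l.png

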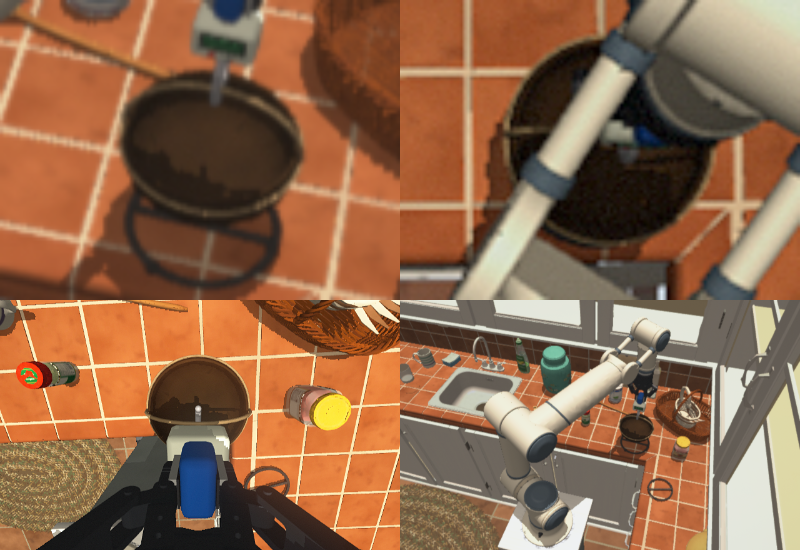

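The bowl hangs from the hook clear of the trivet, which stayed on the surface, and everything else is in place. One stillness and height check before handing in.

```bash
python3 - <<'E'
from bowl import *
b=np.array([.5085,-.2814]); g=[]
for i in range(5):
    c=capture('wrist'); P=cloud(c); g.append(c['image'].astype(float))
    d=np.linalg.norm(P[...,:2]-b,axis=-1); k=(c['depth']>0)&(d>.0785)&(d<.088)&(P[...,2]>.125)&(P[...,2]<.152); r=P[k]
    s,*_=np.linalg.lstsq(np.c_[r[:,:2]-b,np.ones(len(r))],r[:,2],rcond=None); print(k.sum(),s.round(4),cv2.minEnclosingCircle((r[:,:2]*1000).astype('f4')))
    env.sleep(.35)
print([abs(x-g[0])[60:320,200:440].mean().round(2) for x in g])
E
```

```text
1815 [0.0051 0.0012 0.1298] ((510.2940368652344, -281.4188537597656), 84.35089874267578)
1815 [0.006  0.0018 0.1298] ((510.2276306152344, -281.38507080078125), 84.3536148071289)
1801 [0.0062 0.0016 0.1298] ((510.3539123535156, -281.3675537109375), 84.41618347167969)
1811 [0.0074 0.002  0.1297] ((510.1321716308594, -281.34844970703125), 84.44136047363281)
1804 [0.0076 0.0007 0.1297] ((510.3095703125, -281.4198303222656), 84.4419937133789)
[np.float64(0.0), np.float64(1.15), np.float64(1.14), np.float64(1.14), np.float64(1.15)]
```

```bash
python3 -c "
from h import *
print(order.job_done())"
```

```text
the job is handed in; nothing more can be done
None
```

The job is handed in with the arm still holding the scale up: the bowl hangs still and level (rim slope under 0.01) from the hook, about 5 cm above its trivet by the arm's 52 mm rise after the hook met the handle.

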